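# Set the length stop of a pipe fit-up jig in its locating notches

### The arm

A 6-joint arm with a two-finger parallel gripper is mounted at the origin on the work surface. World frame = base frame: x ahead of the robot, y to its left, z up, the work surface at z = 0. Lengths are in m, angles in rad, forces in N, time in s.
With the tool pointing down it reaches from about 0.3 to 0.85 m from the base axis. Payload 4.2 kg.
Tool frame: the origin (TCP) lies at the very end of the fingers, on their centre line; the grasp point (between the pads) lies 19 mm behind it; z points along the fingers, y is the line along which they close (so a half turn about z gives the same grasp; the last joint's range is limited). The gripper opens to 91 mm and grips with 3 to 60 N. Pads are 32 mm wide; open, the fingers measure 118 mm over their backs; the gripper's body (76 mm by 178 mm) begins 60 mm behind the grasp point.
Start: joints at [-1.311, 0.32, 1.565, -0, 1.257, -0.02], TCP at [0.159, -0.553, 0.214] pointing down, gripper open.
Joint ranges: [-3.11, 3.11], [-0.84, 2.01], [0.21, 2.61], [-1.34, 4.49], [0.05, 2.63], [-2.56, 2.56]. Speed limits (rad/s): [2.57, 2.57, 3.14, 3.14, 3.14, 3.14].

### API

Orientations are given as a 3x3 rotation matrix whose columns are the frame's x, y, z axes.
In Python, from bench import robot, imaging gives the robot as it stands.
- The arm moves only by the tool apply_moves, never from a script. Its argument "plan" is one flat list of numbers, 7 for each row, row after row: the closure, from 0 (fully open) to 1 (shut), then the shift along the world's x, y, z in cm, then the turn, a rotation vector about the world's x, y, z in degrees. A call has 1 to 20 rows; each row shifts and turns the commanded pose from where the row before left it; what a row does not reach is not made up. A row lasts 1/12 s, in which the tool goes at most 41.7 mm and 7.16 degrees, less where a joint would pass 70% of its speed; a pose out of reach is approached as far as the arm can. A call with a gripper value outside its range is refused whole. The fingers move at their own pace and stop on an object; the grip force is fixed at half the most. Time passes only in rows, so rows that do not move let the fingers close. It gives the time, the measured TCP pose, the force, the opening and the grip force at its end, in the units of the state.
- robot.sense(): the state, without advancing time (a new reading comes with each control period).
- imaging.grab_frame(name): name is "side" or "top" or "wrist"; returns a dict with "img" (400x640x3 uint8, red, green, blue), "fx", "fy", "cx", "cy" (pixels), "position" and "rotation" of the camera in the world. Camera axes: x right, y up, looking along -z (the intrinsics and any distortion apply to the point x, -y, -z); pixel columns grow to the right and rows downward; lengths in m; the calibration is good to about 2 mm. A picture is of the moment at which its call begins. There is no depth.
- robot.job_done(): hands the job in; it is judged then, once.
Trained networks look in a picture, given as the dict that the camera call returned (one of the last four; its "shot" number tells which), for a name from the list of things; names that differ only in an ending like _2 or _b are one class to them, and where a whole thing is asked for, a point or a joint stands for the part that bears it (a point fixed in the world has none). Each returns a list of dicts, best first, with "p" (0 to 1); they miss things now and then, are a little off and sometimes report something else, mostly with a low value. They report only what shows in the picture. A call takes as long as a camera call. They do not tell look-alikes from the thing itself.
- imaging.find_in(picture, name): "pixel" ([column, row] in pixels, amid what is visible of it).
- imaging.cut_out(picture, name): "mask" (400x640 bool, what is visible of it) and "pixel" ([column, row] in pixels, amid what is visible of it).
The state is a dict: "t": time; "joints": joint angles; "qd": joint speeds; "effort": joint torques, N m; "position": TCP position; "ee_rot": TCP orientation; "force": force on the tool from outside, world axes, zero at the start; "ft_torque": the same for the moment, N m; "opening": finger opening in m; "finger_force": force on a finger pad.
Only numpy, scipy, OpenCV 4.12 (cv2) and the standard library are available. Lean on these libraries where they do the work, as an engineer would, in place of code of your own. Each camera call takes 0.05 s, during which the arm holds its last target. There are 200 camera calls.

### The job

On the pipe jig, push the length stop along its rails towards the pipe until you feel it drop into the locating notches and it lies flat on the rails, then push the keeper round until it lies square across the stop's plate, and take your hand away. Only push: do not lift or tip the stop, and leave the pipe and everything else on the bench where it is.

Things in the scene. Friction and masses are not known exactly. Their poses are not given: they have to be found in the camera images.
- jig: fit-up jig, bolted to the bench: dark base plate 260 mm (x) by 500 mm (y), 8 mm thick, two flat-bar steel rails along its y, a V cradle with a pipe at its +y end. Origin on the bench midway between the rails; x across, y along the rails towards the pipe, z up. Rails 16 mm wide, centred at x = -50 and +50 mm, tops 50 mm above the bench, y = -245 to +235 mm; open between them down to the base plate
- seat (a point): point midway between the rails at rail-top height (50 mm above the bench; jig x = y = 0), where the stop's origin lies when seated; axes as the jig's. A guide strip 6 mm thick runs along the outside of each rail (out to x = -64 and +64 mm), its top edge 57 mm above the bench
- notch_front (a point): midway between the two wide notches, one in each rail top, for the stop's front lugs: 35 mm long (y), 14 mm deep; at rail-top height, 30 mm from seat towards the pipe
- notch_rear (a point): midway between the two narrow notches, one in each rail top, for the stop's rear lugs: 19 mm long (y), 14 mm deep; at rail-top height, 38 mm from seat away from the pipe. The stop's longer front lugs pass over them
- stop: length stop, a loose steel carriage of 0.68 to 0.92 kg on the rails between the guide strips: plate 109 mm (x) by 110 mm (y), 8 mm thick, four lugs 10 mm tall under it. Origin: centre of the plate's underside, axes within 2 degrees of the jig's. Riding on its lugs the origin is 60 mm above the bench, seated 50 mm and within 4 mm of seat. It starts 60 to 145 mm short of the seat, on the -y side
- stop_lip (a point): middle of the rear (-y) face of the stop's rear lip, where to push: lip 50 mm wide (x), 4 mm thick, 20 mm above the plate; this point is 55 mm behind the stop's origin and 18 mm above it. Sliding takes about 3 to 7 N; over the notches the stop falls 10 mm by its own weight, its lugs (30 mm long in front, 14 mm behind) drop in and the far ends of the notches stop it hard
- stop_face (a point): middle of the top edge of the upright stop face at the front (+y) end of the stop: 70 mm wide (x), 6 mm thick, 72 mm above and 51 mm ahead of the stop's origin; two gussets behind it (stop x = -25 to +25, y = +17 to +45 mm, up to 48 mm above the origin)
- keeper (a joint): swing of the keeper (rad) on a vertical pivot: flat steel finger 18 mm wide, 6 mm thick, reaching 59 mm, underside 60.5 mm above the bench. 0: it points along the jig's -y beside the rails; growing = anticlockwise from above; at 1.57 it points along the jig's +x, square across the stop; limits -0.5 and 1.62. Starts at -0.4 to 0.25, stays where left. Passes 2.5 mm over the seated plate; a stop still on its lugs blocks it
- keeper_pivot (a point): top centre of the keeper on its pivot axis, on the robot's side of the rails: jig x = -88, y = -10 mm, 66.5 mm above the bench
- keeper_pin (a point): top of the round upright pin on the keeper (14 mm across, 22 mm tall, from 66.5 to 88.5 mm above the bench), 42 mm from the pivot; push the keeper round by the side of this pin, 1 to 2 N moves it
- pipe: rusty steel pipe, 60 mm across and 150 mm long, lying along the rails in the V cradle, its near end about 35 mm beyond the seated stop; origin under its middle; leave it
- slug: bright steel round bar end, 38 mm across, 70 mm tall, standing on the jig's base plate on its robot side (jig x about -102, y 105 to 155 mm), origin at the centre of its foot; leave it
- coupling: dark steel pipe coupling, 42 mm across, 48 mm tall, standing on the jig's base plate beyond the far rail (jig x about 102, y -110 to 0 mm), origin at the centre of its foot; leave it
- flange: rusty pipe flange, 110 mm across, 26 mm tall, lying on the bench at the right; origin under its centre; leave it
- hammer: chipping hammer with a wooden handle, 190 mm long, lying at the right; origin under its head; leave it
- brush: wire brush, 260 mm long, 40 mm tall, lying between the robot and the jig on the left; origin under its middle; leave it
- grinder: angle grinder with a 116 mm disc, about 300 mm long, 120 mm tall, lying at the left; origin under it near the gear head; leave it
Not all that is in view belongs to the job. There is more than one size of the stop; the job needs the largest.

How it is judged:
On the way, in this order (a step that is already met when the one before it is completed fails the run):
1. the stop has dropped into the notches and lies flat on the rails, the keeper not yet over it (y of stop in the frame of jig between -0.006 and 0.006 m and x of stop in the frame of jig between -0.005 and 0.005 m and z of stop in the frame of jig between 0.045 and 0.053 m and angle between stop's own z axis and vertical below 0.035 rad and angle between the y axis of stop and the y axis of jig, either way round below 0.05 rad and value of joint keeper below 0.7 rad), for 0.2 s.
2. the keeper lies across the seated stop (y of stop in the frame of jig between -0.006 and 0.006 m and x of stop in the frame of jig between -0.005 and 0.005 m and z of stop in the frame of jig between 0.045 and 0.053 m and angle between stop's own z axis and vertical below 0.035 rad and angle between the y axis of stop and the y axis of jig, either way round below 0.05 rad and value of joint keeper above 1.4 rad), for 0.2 s.
At the end, for the whole second after the job is handed in: the stop is at rest in its notches, flat on the rails (within 3 mm of the rail tops in height, 6 mm of the seat along and 5 mm across the rails, level within 2 degrees), and the keeper points across it within 10 degrees of square (its joint above 1.4 rad) (all of step 2 and linear speed of stop below 0.02 m/s and velocity of joint keeper between -0.1 and 0.1 rad/s); the robot touches nothing.
It fails at once if the stop is lifted off its rails (more than 8 mm above sliding height) or tipped more than 14 degrees (z of stop in the frame of jig above 0.068 m or angle between stop's own z axis and vertical above 0.25 rad).
It fails at once if a thing that should be left alone is moved more than 20 mm (distance of any of pipe, slug, coupling, flange, hammer, brush, grinder from where it was at the start of the episode above 0.02 m).
It also fails if it takes over 48 s, if anything falls off the work surface, if the arm or the gripper's body presses on something with over 40 N, if the wrist force passes 120 N, or if a joint passes its speed limit or range.

## Working session

There is one attempt and no reset: what is moved stays moved. The work goes in short steps, Python scripts to look and compute and a tool call to move; the robot and the scene stay as the last step left them, time stands still between calls to the robot, and variables do not carry over. Pictures are saved under pics/ and viewed, at most 10 in all, crops included, and the job is handed in when it is done.

Besides the shell and the picture viewer there is one more tool, called after ">>>" by a JSON object that holds its "name" and its "arguments". apply_moves: Moves the arm, as the interface text tells. Its arguments: {"type":"object","properties":{"plan":{"type":"array","items":{"type":"number"}}},"required":["plan"]}

```bash
mkdir -p pics; cat > h.py <<'E'
from bench import robot, imaging
import numpy as np, cv2
def ray(p,px):
    d=np.array([(px[0]-p['cx'])/p['fx'],-(px[1]-p['cy'])/p['fy'],-1.]); return np.array(p['position']),np.array(p['rotation'])@d
def at_z(p,px,z):
    o,d=ray(p,px); return o+d*(z-o[2])/d[2]
def proj(p,X):
    c=np.array(p['rotation']).T@(np.array(X)-np.array(p['position'])); return np.array([p['cx']+p['fx']*c[0]/-c[2],p['cy']-p['fy']*c[1]/-c[2]])
def save(p,name): cv2.imwrite('pics/'+name,p['img'][:,:,::-1])
E
python3 - <<'E'
from h import *
s=robot.sense();print(s['t'],s['position'],s['force'],s['opening'])
for n in ['top','side']:
    p=imaging.grab_frame(n);save(p,n+'1.png');print(n,{k:p[k] for k in p if k!='img'})
    for o,z in [('jig',.05),('stop',.06),('stop_lip',.078),('stop_face',.132),('keeper',.066),('keeper_pin',.0885),('slug',.07),('coupling',.05)]:
        print(o,[(np.round(f['pixel']),round(f['p'],2),np.round(at_z(p,f['pixel'],z),3)) for f in imaging.find_in(p,o)[:3]])
E
```

```text
0.0 [ 0.15867854 -0.55215489  0.21314133] [ 0.8816247  -0.1655003   0.65840508] 0.09107010157408614
top {'fx': 376.04837024252697, 'fy': 376.04837024252697, 'cx': 319.0226043692881, 'cy': 200.86073374378066, 'position': array([0.3958277 , 0.01268561, 1.16793871]), 'rotation': array([[-0.01490614,  0.99254951, -0.12092676],
       [-0.9997963 , -0.0131495 ,  0.01531154],
       [ 0.01360734,  0.12113036,  0.99254334]]), 'shot': 1}
jig [(array([313., 193.]), 0.94, array([0.555, 0.014, 0.05 ])), (array([352., 155.]), 0.22, array([ 0.67 , -0.105,  0.05 ]))]
stop [(array([368., 112.]), 0.77, array([ 0.804, -0.159,  0.06 ])), (array([347., 187.]), 0.7, array([ 0.573, -0.09 ,  0.06 ])), (array([422., 215.]), 0.57, array([ 0.484, -0.309,  0.06 ]))]
stop_lip [(array([365., 113.]), 0.92, array([ 0.794, -0.148,  0.078])), (array([420., 217.]), 0.88, array([ 0.478, -0.296,  0.078])), (array([348., 187.]), 0.81, array([ 0.568, -0.09 ,  0.078]))]
stop_face [(array([367., 113.]), 0.86, array([ 0.774, -0.145,  0.132])), (array([346., 189.]), 0.84, array([ 0.555, -0.08 ,  0.132]))]
keeper [(array([32
[... 892 characters left out ...]
0.808, -0.196,  0.06 ]))]
stop_lip [(array([296., 302.]), 0.97, array([ 0.485, -0.356,  0.078])), (array([404., 258.]), 0.77, array([ 0.799, -0.218,  0.078])), (array([323., 228.]), 0.67, array([ 0.569, -0.104,  0.078]))]
stop_face [(array([322., 225.]), 0.71, array([ 0.562, -0.136,  0.132])), (array([297., 302.]), 0.6, array([ 0.49 , -0.384,  0.132])), (array([404., 254.]), 0.57, array([ 0.785, -0.24 ,  0.132]))]
keeper []
keeper_pin [(array([299., 206.]), 0.44, array([ 0.496, -0.023,  0.089]))]
slug [(array([303., 180.]), 0.62, array([0.511, 0.117, 0.07 ])), (array([320., 223.]), 0.59, array([ 0.561, -0.077,  0.07 ]))]
coupling [(array([354., 236.]), 0.79, array([ 0.667, -0.112,  0.05 ]))]
```

View pics/top1.png

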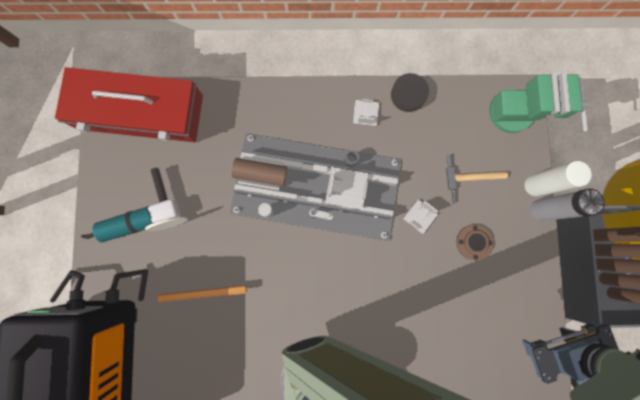

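View pics/side1.png

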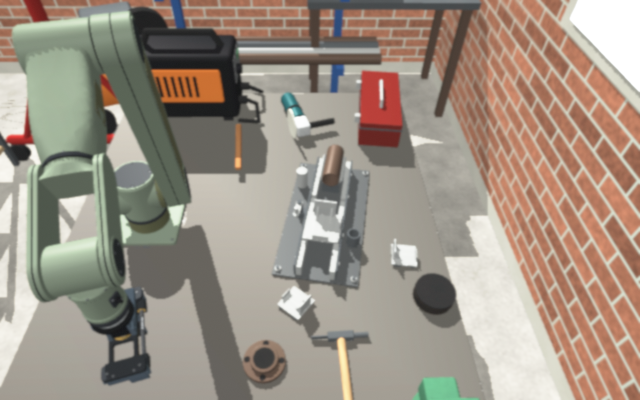

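The top view shows the jig at columns 233–402, rows 135–238. The stop to use is on the rails at about (348,187), with two smaller look-alikes off the jig. The keeper is near (321,214), the slug at (265,210) and the coupling at (352,157).

```bash
python3 - <<'E'
from h import *
p=imaging.grab_frame('top')
c=p['img'][125:250,225:410]; cv2.imwrite('pics/topcrop.png',cv2.resize(c[:,:,::-1],None,fx=4.3,fy=4.3,interpolation=cv2.INTER_CUBIC))
for px in [(248,135),(402,160),(389,238),(233,212)]: print(at_z(p,px,.008).round(3))
E
```

```text
[0.75  0.217 0.008]
[ 0.664 -0.269  0.008]
[ 0.419 -0.219  0.008]
[0.506 0.261 0.008]
```

View pics/topcrop.png

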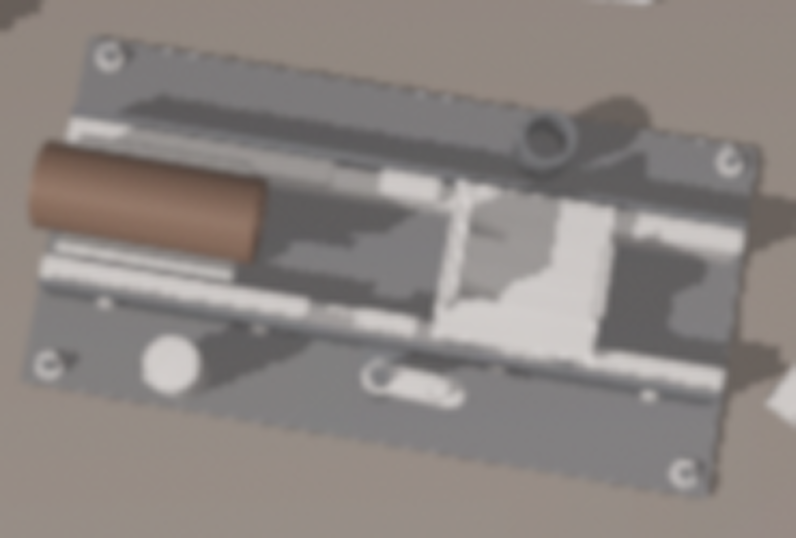

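The crop shows the plate corners at (90,36), (762,148), (715,494) and (22,382). The stop plate spans columns 435–615, the keeper pivot is at (378,377) with its tip at (462,398).

```bash
cat >> h.py <<'E'
from scipy.optimize import least_squares
def jigT(q,P):
    P=np.atleast_2d(P); c,s=np.cos(q[2]),np.sin(q[2])
    return np.c_[q[0]+c*P[:,0]-s*P[:,1],q[1]+s*P[:,0]+c*P[:,1],P[:,2]]
def inv(q,X): 
    c,s=np.cos(q[2]),np.sin(q[2]); d=np.array(X)-[q[0],q[1],0]
    return np.array([c*d[0]+s*d[1],-s*d[0]+c*d[1],d[2]])
E
python3 - <<'E'
from h import *
p=imaging.grab_frame('top')
f=lambda x,y:((x+.5)/4.3-.5+225,(y+.5)/4.3-.5+125)
C=[f(90,36),f(762,148),f(715,494),f(22,382)]
J=np.array([[.13,.25,.008],[.13,-.25,.008],[-.13,-.25,.008],[-.13,.25,.008]])
r=least_squares(lambda q:np.ravel([proj(p,X)-c for X,c in zip(jigT(q,J),C)]),[.58,0,-.17])
q=r.x;print(q.round(4),r.fun.round(2))
np.save('q.npy',q)
for n,px,z in [('pivot',(378,377),.0665),('keytip',(462,398),.0665),('faceL',(463,182),.132),('faceR',(440,320),.132),('rear far',(615,212),.068),('rear near',(598,358),.068),('lip?',(605,285),.088),('slug',(171,364),.07),('coupl',(548,137),.056)]:
    X=at_z(p,f(*px),z);print(n,X.round(3),inv(q,X).round(3))
E
```

```text
[ 5.850e-01  4.000e-04 -1.772e-01] [ 0.25 -0.04 -0.12 -0.64 -0.58  0.5   0.45  0.18]
pivot [0.496 0.015 0.066] [-0.09  -0.001  0.066]
keytip [ 0.481 -0.042  0.066] [-0.095 -0.06   0.066]
faceL [ 0.617 -0.042  0.132] [ 0.039 -0.036  0.132]
faceR [ 0.527 -0.025  0.132] [-0.053 -0.036  0.132]
rear far [ 0.609 -0.15   0.068] [ 0.05  -0.144  0.068]
rear near [ 0.507 -0.136  0.068] [-0.053 -0.148  0.068]
lip? [ 0.555 -0.139  0.088] [-0.005 -0.143  0.088]
slug [0.507 0.156 0.07 ] [-0.104  0.139  0.07 ]
coupl [ 0.665 -0.106  0.056] [ 0.098 -0.091  0.056]
```

```bash
python3 - <<'E'
from h import *
s=robot.sense();R=np.array(s['ee_rot']);print(R.round(3),s['position'],s['joints'])
p=imaging.grab_frame('wrist');print(R.T@(p['position']-s['position']),(R.T@p['rotation']).round(2),p['fx'])
q=np.load('q.npy')
p=imaging.grab_frame('top')
f=lambda x,y:((x+.5)/4.3-.5+225,(y+.5)/4.3-.5+125)
for px in [(42,268),(725,378)]: print(inv(q,at_z(p,f(*px),.05)).round(3))
print(jigT(q,[0,-.21,.2]))
E
```

```text
[[ 0.961  0.276  0.   ]
 [ 0.276 -0.961 -0.   ]
 [ 0.     0.    -1.   ]] [ 0.15880334 -0.55265545  0.21399905] [-1.31099997e+00  3.19578283e-01  1.56447268e+00  1.89976928e-05
  1.25742668e+00 -2.00115090e-02]
[ 0.0788937   0.00057593 -0.17121136] [[-0.    0.96  0.27]
 [ 1.    0.   -0.  ]
 [-0.    0.27 -0.96]] 295.72740152819676
[-0.051  0.243  0.05 ]
[-0.05  -0.239  0.05 ]
[[ 0.54797142 -0.20627486  0.2       ]]
```

>>> {"name": "apply_moves", "arguments": {"plan": [1,2.6,2.35,0,0,0,4.26,1,2.6,2.35,0,0,0,4.26,1,2.6,2.35,0,0,0,4.26,1,2.6,2.35,0,0,0,4.26,1,2.6,2.35,0,0,0,4.26,1,2.6,2.35,0,0,0,4.26,1,2.6,2.35,0,0,0,4.26,1,2.6,2.35,0,0,0,4.26,1,2.6,2.35,0,0,0,4.26,1,2.6,2.35,0,0,0,4.26,1,2.6,2.35,0,0,0,4.26,1,2.6,2.35,0,0,0,4.26,1,2.6,2.35,0,0,0,4.26,1,2.6,2.35,0,0,0,4.26,1,2.6,2.35,0,0,0,4.26,1,0,0,0,0,0,0,1,0,0,0,0,0,0,1,0,0,0,0,0,0]}}

```text
t: 2.6
position: [0.5483, -0.2003, 0.2138]
ee_rot: [[0.175, 0.985, -0.001], [0.985, -0.175, -0.0], [-0.0, -0.001, -1.0]]
force: [-0.0, -0.9, 0.5]
opening: 0.0005
finger_force: 0.0
```

```bash
python3 - <<'E'
from h import *
s=robot.sense();R=np.array(s['ee_rot']);print(s['t'],R.round(3),s['position'],s['opening'])
p=imaging.grab_frame('wrist');np.savez('w.npz',**{k:p[k] for k in p});save(p,'wrist1.png')
q=np.load('q.npy');q[:2]+=.007*np.array([-np.sin(q[2]),np.cos(q[2])]);np.save('q2.npy',q);print(q)
for n,P in [('pivot',[-.088,-.01,.0665]),('nfr-',[-.05,.03,.05]),('nrr+',[.05,-.038,.05]),('nrr-',[-.05,-.038,.05]),('lip',[0,-.153,.078])]:
    print(n,proj(p,jigT(q,P)[0]).round(0))
for o in ['stop_lip','stop','keeper','keeper_pin']: print(o,[(np.round(f['pixel']),round(f['p'],2)) for f in imaging.find_in(p,o)[:3]])
E
```

```text
2.6 [[ 0.175  0.985 -0.001]
 [ 0.985 -0.175 -0.   ]
 [-0.    -0.001 -1.   ]] [ 0.54827405 -0.20034767  0.21375082] 0.0005293828874285678
[ 0.58621906  0.00732785 -0.17718199]
pivot [230. -23.]
nfr- [272. -65.]
nrr+ [375.  17.]
nrr- [275.  17.]
lip [325. 136.]
stop_lip [(array([328.,  70.]), 0.73), (array([544., 108.]), 0.57), (array([293., 239.]), 0.55)]
stop [(array([327.,  68.]), 0.71), (array([542., 105.]), 0.65), (array([233.,  22.]), 0.55)]
keeper [(array([230.,  23.]), 0.63)]
keeper_pin [(array([231.,  24.]), 0.66)]
```

View pics/wrist1.png

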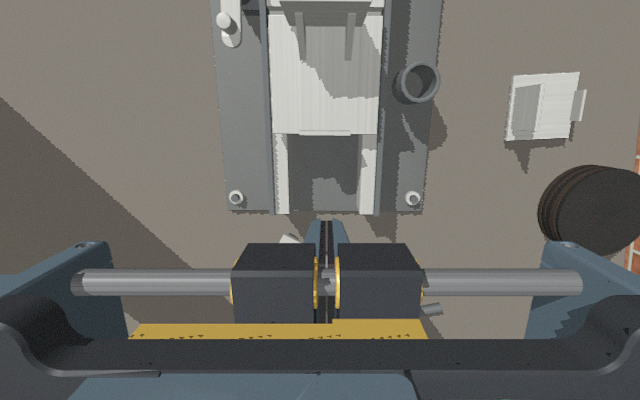

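The lip's rear edge shows at (325,134) against a prediction of (325,136), and the keeper pin is at (225,20). The calibration is consistent, so I'll descend behind the lip and close the gap.

>>> {"name": "apply_moves", "arguments": {"plan": [1,0,0,-2.84,0,0,0,1,0,0,-2.84,0,0,0,1,0,0,-2.84,0,0,0,1,0,0,-2.84,0,0,0,1,0,0,-2.84,0,0,0,1,0,0,0,0,0,0,1,0.18,0.98,0,0,0,0,1,0.18,0.98,0,0,0,0,1,0.18,0.98,0,0,0,0,1,0.09,0.49,0,0,0,0,1,0.09,0.49,0,0,0,0,1,0.09,0.49,0,0,0,0,1,0.09,0.49,0,0,0,0]}}

```text
t: 3.93
position: [0.5588, -0.1526, 0.0735]
ee_rot: [[0.173, 0.985, 0.003], [0.985, -0.173, -0.004], [-0.004, 0.004, -1.0]]
force: [-1.5, -6.7, 2.6]
opening: 0.0002
finger_force: 3.2
```

```bash
python3 - <<'E'
from h import *
s=robot.sense();q=np.load('q2.npy');print(s['t'],inv(q,s['position']).round(4),s['force'])
p=imaging.grab_frame('wrist');save(p,'wrist2.png')
E
```

```text
3.9333 [ 0.0012 -0.1622  0.0735] [-1.46665784 -6.66590696  2.5957833 ]
```

View pics/wrist2.png

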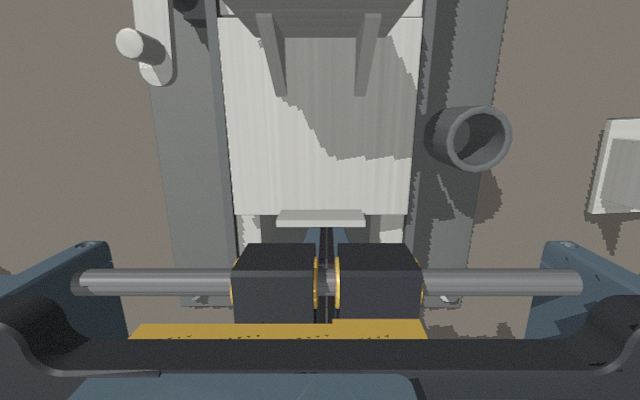

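The fingertips are in contact with the middle of the lip at (320,215), with 6.8 N of push, and the stop is straight. I'll push on.

>>> {"name": "apply_moves", "arguments": {"plan": [1,0.07,0.49,0,0,0,0,1,0.08,0.49,0,0,0,0,1,0.08,0.49,0,0,0,0,1,0.08,0.49,0,0,0,0,1,0.08,0.49,0,0,0,0,1,0.08,0.49,0,0,0,0,1,0.08,0.49,0,0,0,0,1,0.08,0.49,0,0,0,0,1,0.08,0.49,0,0,0,0,1,0.08,0.49,0,0,0,0,1,0.08,0.49,0,0,0,0,1,0.08,0.49,0,0,0,0,1,0.08,0.49,0,0,0,0]}}

```text
t: 5.07
position: [0.5689, -0.0893, 0.0734]
ee_rot: [[0.174, 0.985, 0.002], [0.985, -0.174, -0.004], [-0.004, 0.003, -1.0]]
force: [-1.0, -8.1, 4.9]
opening: 0.0003
finger_force: 3.8
```

```bash
python3 - <<'E'
from h import *
s=robot.sense();q=np.load('q2.npy');print(s['t'],inv(q,s['position']).round(4),s['force'])
E
```

```text
5.0667 [-0.     -0.0982  0.0734] [-0.99355569 -8.08980501  4.89773582]
```

>>> {"name": "apply_moves", "arguments": {"plan": [1,0.04,0.25,0,0,0,0,1,0.04,0.25,0,0,0,0,1,0.04,0.2,0,0,0,0,1,0.04,0.2,0,0,0,0,1,0.04,0.2,0,0,0,0,1,0.04,0.2,0,0,0,0,1,0.04,0.2,0,0,0,0,1,0.04,0.2,0,0,0,0,1,0.04,0.2,0,0,0,0]}}

```text
t: 5.82
position: [0.5725, -0.0706, 0.0734]
ee_rot: [[0.174, 0.985, 0.003], [0.985, -0.174, -0.004], [-0.004, 0.003, -1.0]]
force: [-0.2, -7.8, 4.8]
opening: 0.0003
finger_force: 4.0
```

>>> {"name": "apply_moves", "arguments": {"plan": [1,0.04,0.2,0,0,0,0,1,0.04,0.2,0,0,0,0]}}

```text
t: 5.98
position: [0.5735, -0.0659, 0.0731]
ee_rot: [[0.174, 0.985, 0.003], [0.985, -0.174, -0.003], [-0.002, 0.003, -1.0]]
force: [1.1, -7.1, -3.4]
opening: 0.0007
finger_force: 2.8
```

>>> {"name": "apply_moves", "arguments": {"plan": [1,0.04,0.2,0,0,0,0,1,0.04,0.2,0,0,0,0]}}

```text
t: 6.15
position: [0.5734, -0.0619, 0.0725]
ee_rot: [[0.174, 0.985, 0.001], [0.985, -0.174, -0.003], [-0.003, 0.001, -1.0]]
force: [-1.2, -12.0, 2.6]
opening: 0.0007
finger_force: 6.2
```

```bash
python3 - <<'E'
from h import *
s=robot.sense();q=np.load('q2.npy');print(s['t'],inv(q,s['position']).round(4),s['force'])
p=imaging.grab_frame('wrist')
for n,P in [('rearL',[-.0545,-.055,.058]),('rearR',[.0545,-.055,.058]),('rearLhigh',[-.0545,-.055,.068]),('pivot',[-.088,-.01,.0665])]: print(n,proj(p,jigT(q,P)[0]).round(0))
save(p,'wrist3.png')
E
```

```text
6.15 [-0.0004 -0.0704  0.0725] [ -1.16365943 -11.98713951   2.6213236 ]
rearL [242. 214.]
rearR [406. 214.]
rearLhigh [237. 219.]
pivot [175. 146.]
```

View pics/wrist3.png

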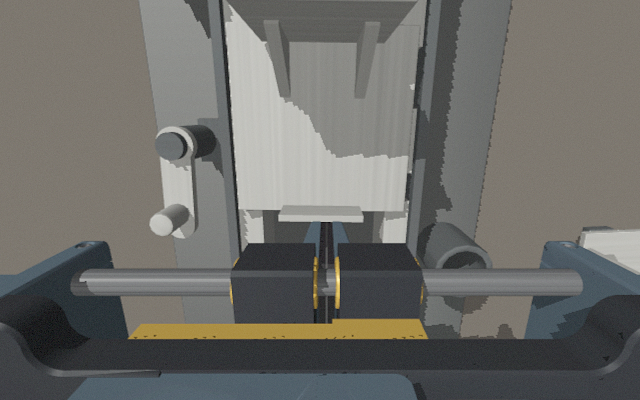

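The plate's rear corners are now at (238,209) and (407,210). That is narrower than the 176 px it spanned while riding, so it seems to have dropped. One more small push will show whether it is at a hard stop.

>>> {"name": "apply_moves", "arguments": {"plan": [1,0.03,0.15,0,0,0,0,1,0.03,0.15,0,0,0,0]}}

```text
t: 6.37
position: [0.5738, -0.0615, 0.0726]
ee_rot: [[0.172, 0.985, 0.0], [0.985, -0.172, -0.008], [-0.008, 0.002, -1.0]]
force: [-2.2, -18.4, 3.6]
opening: 0.0004
finger_force: 9.6
```

```bash
python3 - <<'E'
from h import *
s=robot.sense();q=np.load('q2.npy');print(s['t'],inv(q,s['position']).round(4),s['force'])
E
```

```text
6.3667 [-0.0001 -0.0699  0.0726] [ -2.24833276 -18.36518701   3.6329108 ]
```

The force rose to 18 N with only 0.4 mm of motion, so it is at the hard stop. I'll back off, lift, and look at both the seat and the keeper.

>>> {"name": "apply_moves", "arguments": {"plan": [1,-0.18,-1,0,0,0,0,1,-0.18,-1,0,0,0,0,1,-0.18,-1,0,0,0,0,1,-0.18,-1,0,0,0,0,1,0,0,2.5,0,0,0,1,0,0,2.5,0,0,0,1,0,0,2.5,0,0,0,1,0,0,2.5,0,0,0,1,-2.8,0.75,0,0,0,0,1,-2.8,0.75,0,0,0,0,1,-2.8,0.75,0,0,0,0,1,-2.7,0.75,0,0,0,0,1,0,0,0,0,0,0,1,0,0,0,0,0,0]}}

```text
t: 7.53
position: [0.4547, -0.0674, 0.1723]
ee_rot: [[0.175, 0.985, 0.001], [0.985, -0.175, 0.0], [0.0, 0.001, -1.0]]
force: [1.2, 0.3, 0.6]
opening: 0.0006
finger_force: 0.0
```

```bash
python3 - <<'E'
from h import *
s=robot.sense();q=np.load('q2.npy');print(s['t'],inv(q,s['position']).round(4),s['force'])
p=imaging.grab_frame('wrist')
for n,P in [('rearL',[-.0545,-.055,.058]),('rearR',[.0545,-.055,.058]),('rearLhigh',[-.0545,-.055,.068]),('rearRhigh',[.0545,-.055,.068]),('faceL',[-.035,.048,.122]),('faceLhi',[-.035,.048,.132]),('faceR',[.035,.048,.122]),('faceRhi',[.035,.048,.132]),('pivot',[-.088,-.01,.0665])]+[('pin%.1f'%a,[-.088+.042*np.sin(a),-.01-.042*np.cos(a),.0885]) for a in (-.4,-.2,0,.2)]: print(n,proj(p,jigT(q,P)[0]).round(0))
print([(f['pixel'],f['p'],inv(q,at_z(p,f['pixel'],.08)).round(4)) for f in imaging.find_in(p,'keeper_pin')[:2]])
save(p,'wrist4.png')
E
```

```text
7.5333 [-0.1163 -0.0967  0.1723] [1.22819691 0.31171667 0.58223458]
rearL [388. 155.]
rearR [502. 155.]
rearLhigh [391. 156.]
rearRhigh [508. 156.]
faceL [447.  10.]
faceLhi [453.   4.]
faceR [553.  10.]
faceRhi [565.   5.]
pivot [356. 105.]
pin-0.4 [338. 152.]
pin-0.2 [347. 155.]
pin0.0 [357. 156.]
pin0.2 [367. 155.]
[([353.9, 131.3], 0.62, array([-0.0904, -0.0319,  0.08  ])), ([413.7, 159.5], 0.49, array([-0.0364, -0.0564,  0.08  ]))]
```

View pics/wrist4.png

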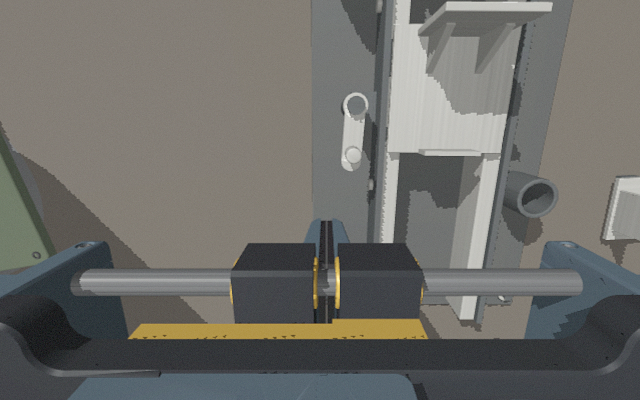

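The rear corners at (387,153) and (501,153) and the face ends at (446,10) and (551,9) match the seated prediction. The pin is at (353,155), so the keeper angle is about -0.08.

```bash
python3 - <<'E'
from h import *
q=np.load('q2.npy')
A=np.r_[-.08,np.linspace(.02,1.62,17)]
C=[]
for a in A:
    P=np.array([-.088+.042*np.sin(a),-.01-.042*np.cos(a)])
    ox=.0135*np.interp(a,[.785,1.57],[1,.5])+.007*np.cos(a); oy=.016*np.interp(a,[0,.785],[.2,1])+.007*np.sin(a)
    C.append([P[0]-ox,P[1]-oy,.073])
W=jigT(q,np.array(C))
S=jigT(q,[[-.13,C[0][1],.073]])
cur=robot.sense()['position'];print((S[0]-cur)*100,((W[0]-S[0])*100).round(2))
D=np.diff(np.r_[W[:1],W],axis=0)*100
for a,c,w,d in zip(A,C,W,D):print(round(a,2),np.round(c,3),w.round(4),d.round(2))
E
```

```text
[-0.80549104  4.43974221 -9.93255259] [ 1.79 -0.32  0.  ]
-0.08 [-0.112 -0.055  0.073] [ 0.4665 -0.0266  0.073 ] [0. 0. 0.]
0.02 [-0.108 -0.056  0.073] [ 0.4704 -0.0285  0.073 ] [ 0.39 -0.19  0.  ]
0.12 [-0.103 -0.058  0.073] [ 0.4742 -0.0312  0.073 ] [ 0.38 -0.27  0.  ]
0.22 [-0.099 -0.059  0.073] [ 0.4782 -0.0336  0.073 ] [ 0.39 -0.23  0.  ]
0.32 [-0.095 -0.06   0.073] [ 0.4821 -0.0355  0.073 ] [ 0.4  -0.19  0.  ]
0.42 [-0.091 -0.061  0.073] [ 0.4861 -0.037   0.073 ] [ 0.4  -0.15  0.  ]
0.52 [-0.087 -0.062  0.073] [ 0.49  -0.038  0.073] [ 0.39 -0.11  0.  ]
0.62 [-0.083 -0.062  0.073] [ 0.4939 -0.0387  0.073 ] [ 0.39 -0.06  0.  ]
0.72 [-0.079 -0.061  0.073] [ 0.4976 -0.0389  0.073 ] [ 0.37 -0.02  0.  ]
0.82 [-0.075 -0.06   0.073] [ 0.5016 -0.0382  0.073 ] [0.4  0.07 0.  ]
0.92 [-0.071 -0.057  0.073] [ 0.5061 -0.0362  0.073 ] [0.45 0.2  0.  ]
1.02 [-0.067 -0.054  0.073] [ 0.5104 -0.0339  0.073 ] [0.43 0.23 0.  ]
1.12 [-0.064 -0.051  0.073] [ 0.5144 -0.0312  0.073 ] [0.4  0.27 0.  ]
1.22 [-0.061 -0.047  0.073] [ 0.5182 -0.0282  0.073 ] [0.37 0.3  0.  ]
1.32 [-0.058 -0.043  0.073] [ 0.5216 -0.025   0.073 ] [0.34 0.33 0.  ]
1.42 [-0.056 -0.039  0.073] [ 0.5246 -0.0215  0.073 ] [0.3  0.35 0.  ]
1.52 [-0.054 -0.035  0.073] [ 0.5273 -0.0178  0.073 ] [0.27 0.37 0.  ]
1.62 [-0.052 -0.031  0.073] [ 0.5291 -0.0139  0.073 ] [0.19 0.39 0.  ]
```

>>> {"name": "apply_moves", "arguments": {"plan": [1,-0.4,2.2,0,0,0,0,1,-0.4,2.2,0,0,0,0,1,0,0,-2.5,0,0,0,1,0,0,-2.5,0,0,0,1,0,0,-2.5,0,0,0,1,0,0,-2.4,0,0,0,1,0,0,0,0,0,0,1,0.6,-0.1,0,0,0,0,1,0.6,-0.1,0,0,0,0,1,0.6,-0.1,0,0,0,0,1,0.4,-0.2,0,0,0,0,1,0.4,-0.25,0,0,0,0,1,0.4,-0.25,0,0,0,0,1,0.4,-0.2,0,0,0,0,1,0.4,-0.15,0,0,0,0]}}

```text
t: 8.88
position: [0.4857, -0.037, 0.0731]
ee_rot: [[0.175, 0.985, -0.001], [0.985, -0.175, 0.0], [0.0, -0.001, -1.0]]
force: [-1.6, 2.6, 0.1]
opening: 0.0004
finger_force: 1.2
```

>>> {"name": "apply_moves", "arguments": {"plan": [1,0.4,-0.1,0,0,0,0,1,0.4,-0.05,0,0,0,0,1,0.4,0,0,0,0,0,1,0.4,0.05,0,0,0,0,1,0.45,0.2,0,0,0,0,1,0.4,0.25,0,0,0,0,1,0.4,0.25,0,0,0,0,1,0.4,0.3,0,0,0,0,1,0.35,0.35,0,0,0,0]}}

```text
t: 9.63
position: [0.5227, -0.0244, 0.0731]
ee_rot: [[0.175, 0.985, 0.001], [0.985, -0.175, -0.001], [-0.0, 0.001, -1.0]]
force: [-1.6, -1.0, 0.0]
opening: 0.0001
finger_force: 0.7
```

```bash
python3 - <<'E'
from h import *
s=robot.sense();q=np.load('q2.npy');print(s['t'],s['position'],inv(q,s['position']).round(4),s['force'])
p=imaging.grab_frame('wrist')
for n,P in [('pivot',[-.088,-.01,.0665])]+[('pin%.1f'%a,[-.088+.042*np.sin(a),-.01-.042*np.cos(a),.0885]) for a in (.9,1.1,1.3,1.5)]: print(n,proj(p,jigT(q,P)[0]).round(0))
save(p,'wrist5.png')
E
```

```text
9.6333 [ 0.52270884 -0.02442537  0.07313839] [-0.0569 -0.0425  0.0731] [-1.62284932 -1.02978229  0.02763091]
pivot [273. 192.]
pin0.9 [326. 245.]
pin1.1 [334. 234.]
pin1.3 [340. 221.]
pin1.5 [343. 207.]
```

View pics/wrist5.png

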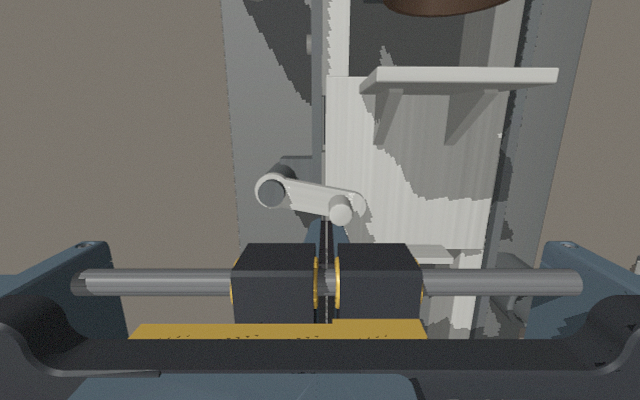

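The pin top is at about (341,209) and the keeper already lies over the plate at roughly 1.4 rad. I'll push on gently towards square.

>>> {"name": "apply_moves", "arguments": {"plan": [1,0.05,0.25,0,0,0,0,1,0.05,0.25,0,0,0,0,1,0.05,0.25,0,0,0,0]}}

```text
t: 9.93
position: [0.5241, -0.0169, 0.0733]
ee_rot: [[0.175, 0.985, 0.002], [0.985, -0.175, -0.0], [-0.0, 0.002, -1.0]]
force: [1.1, -2.1, 0.5]
opening: 0.0005
finger_force: 0.9
```

>>> {"name": "apply_moves", "arguments": {"plan": [1,0.03,0.15,0,0,0,0,1,0.03,0.15,0,0,0,0]}}

```text
t: 10.1
position: [0.5241, -0.0142, 0.0732]
ee_rot: [[0.174, 0.985, 0.001], [0.985, -0.174, -0.001], [-0.001, 0.001, -1.0]]
force: [0.5, -6.7, 1.0]
opening: 0.0005
finger_force: 3.5
```

```bash
python3 - <<'E'
from h import *
s=robot.sense();q=np.load('q2.npy');print(s['t'],s['position'],inv(q,s['position']).round(4),s['force'])
p=imaging.grab_frame('wrist')
for n,P in [('pivot',[-.088,-.01,.0665])]+[('pin%.1f'%a,[-.088+.042*np.sin(a),-.01-.042*np.cos(a),.0885]) for a in (1.3,1.5,1.6)]: print(n,proj(p,jigT(q,P)[0]).round(0))
save(p,'wrist6.png')
E
```

```text
10.1 [ 0.52406055 -0.01419506  0.07320993] [-0.0574 -0.0321  0.0732] [ 0.48767527 -6.72248358  0.9813355 ]
pivot [275. 207.]
pin1.3 [340. 238.]
pin1.5 [343. 224.]
pin1.6 [343. 217.]
```

View pics/wrist6.png

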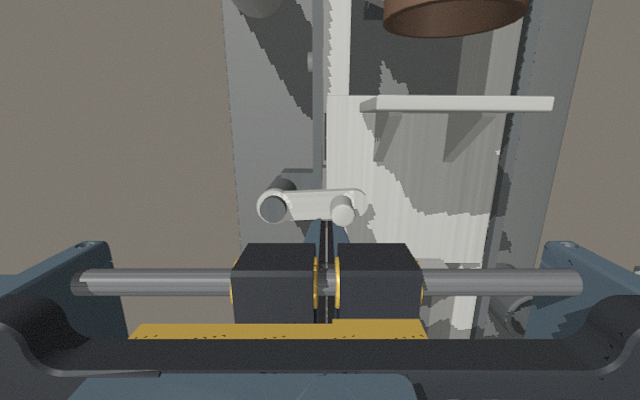

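The keeper now lies square, with the pivot at (273,208) and the pin at (342,210), and the force is rising at its limit. I'll withdraw.

>>> {"name": "apply_moves", "arguments": {"plan": [1,-0.09,-0.5,0,0,0,0,1,-0.18,-0.98,0,0,0,0,1,0,0,1,0,0,0,1,0,0,2.5,0,0,0,1,0,0,3,0,0,0,1,0,0,3,0,0,0,1,0,0,3,0,0,0,1,-2,-2,0,0,0,0,1,-2,-2,0,0,0,0,1,-2,-2,0,0,0,0,1,0,0,0,0,0,0,1,0,0,0,0,0,0,1,0,0,0,0,0,0]}}

```text
t: 11.23
position: [0.4615, -0.0886, 0.1986]
ee_rot: [[0.176, 0.984, 0.001], [0.984, -0.176, 0.001], [0.001, 0.001, -1.0]]
force: [-0.9, -0.1, -0.5]
opening: 0.0007
finger_force: 0.0
```

```bash
python3 - <<'E'
from h import *
s=robot.sense();q=np.load('q2.npy');print(s['t'],s['position'],s['force'])
p=imaging.grab_frame('wrist')
for n,P in [('rearL',[-.0545,-.055,.058]),('rearR',[.0545,-.055,.058]),('faceL',[-.035,.048,.122]),('faceR',[.035,.048,.122]),('pivot',[-.088,-.01,.0665])]+[('pin%.1f'%a,[-.088+.042*np.sin(a),-.01-.042*np.cos(a),.0885]) for a in (1.4,1.6)]: print(n,proj(p,jigT(q,P)[0]).round(0))
save(p,'wrist7.png')
E
```

```text
11.2333 [ 0.46153775 -0.0886342   0.19856767] [-0.89753312 -0.08213546 -0.52993002]
rearL [374. 132.]
rearR [480. 132.]
faceL [421.  -8.]
faceR [517.  -8.]
pivot [343.  85.]
pin1.4 [390.  91.]
pin1.6 [391.  81.]
```

View pics/wrist7.png

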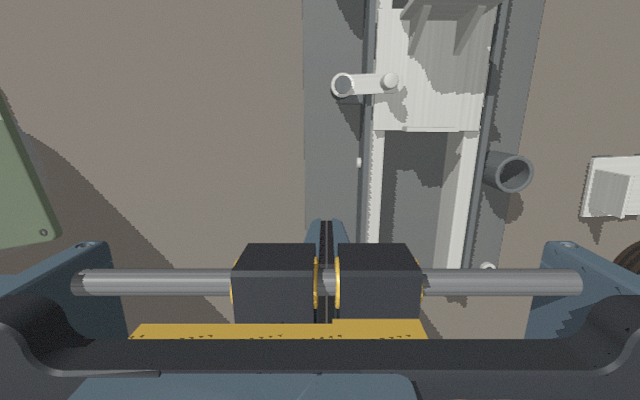

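The plate's rear corners at (373,130) and (480,130) match the seated prediction. The pin at (390,80) puts the keeper at about 1.6 rad, and the hand is clear.

```bash
python3 -c "
from bench import robot
print(robot.job_done())"
```

```text
the job is handed in; nothing more can be done
None
```

I pushed the stop into its notches, swung the keeper square across its plate (about 1.6 rad), withdrew the hand and handed the job in at about 11 s; the last wrist image matched the seated position, but no verdict came back.

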